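# Move the funnel on and stopper the amber jar

## Task

I am done with the amber jar: lift the white funnel out of it and set it squarely in the neck of the empty clear glass jar, then close the amber jar with its amber stopper, which stands in the white dish, pushed fully home so that its collar lies on the lip. Set both in gently without dropping them, let go, leave the two jars standing upright where they are, and do not disturb the brush or the tweezers.

Things in the scene. Friction and masses are not known exactly. Their poses are not given: they have to be found in the camera images.
- amber_jar: brown amber glass jar, loose, upright, 130 mm high: body 76 mm diameter, neck from 91 mm up, round lip 58 mm. Open mouth: bore 46 mm at the lip, tapering to 42 mm at 37 mm down. Origin: centre of its underside, z up its axis; lip's top at z = 130 mm. About 0.4 kg. At the start the funnel sits in it.
- clear_jar: colourless clear glass jar, loose, upright, 130 mm high: body 76 mm diameter, neck from 91 mm up, round lip 58 mm. Open mouth: bore 46 mm at the lip, tapering to 42 mm at 37 mm down. Origin: centre of its underside, z up its axis; lip's top at z = 130 mm. About 0.35 kg. Open at the start.
- funnel: white plastic funnel, 50 g, 79 mm high: stem 40 mm long (28 mm wide at the tip, 34 at its top), cone widening to 60 mm, then upright rim band, outside 60 mm, 59 to 79 mm above the tip; grip across it. Wall 2.5 mm. Origin: centre of the stem's tip, z up to the rim. Seated, the cone rests on the jar's mouth: origin 82 mm above the jar's underside, rim top 31 mm above the lip.
- stopper: amber glass stopper, 0.12 kg, 78 mm high, upright in the dish: tapered plug 36 mm long (38 mm wide at the bottom, 43 at the top), collar 56 mm wide from 36 to 42 mm, short stem 28 mm wide, round knob 36 mm wide from 48 to 78 mm. Origin: centre of the plug's lower end, z up to the knob. Fully home, the collar rests on the lip: origin 94 mm above the jar's underside.
- dish: shallow round white porcelain dish, fixed to the bench, 94 mm diameter at the rim, 16 mm high, with a flat inner floor 5 mm above its underside. Origin: centre of its underside.
- brush: flat bench brush, loose, wooden handle, steel ferrule, pale bristles; 150 mm long, 36 mm wide, 14 mm high, lying. Origin: on its underside where the handle (towards -x of its frame) meets the ferrule. Bystander.
- bur_stand: dark wooden block 60 x 80 x 28 mm with twelve steel burs standing in it, 48 mm high in all, fixed to the bench. Origin: centre of its underside. Bystander.
- tweezers: dark steel tweezers, loose, 137 mm long, 12 mm wide, 7 mm high, lying along x of their frame. Origin: near their middle, on the underside. Bystander.
Not all that is in view belongs to the job. Leave any blue or red look-alike of the stopper alone.

How it is judged:
By the outcome, as a careful person would: the job done as asked, in the order asked, and still so for the second after the job is handed in, with the robot touching nothing.
It also fails if it takes over 72 s, if anything falls off the work surface, if the arm or the gripper's body presses on something with over 40 N, if the wrist force passes 120 N, or if a joint passes its speed limit or range.

## Robot

A 7-joint arm with a two-finger parallel gripper is mounted at the origin on the work surface. World frame = base frame: x ahead of the robot, y to its left, z up, the work surface at z = 0. Lengths are in m, angles in degrees, forces in N, time in s.
With the tool pointing down it reaches from about 0.425 to 0.875 m from the base axis. Payload 4.7 kg.
Tool frame: the origin (TCP) lies between the finger pads; the fingertips stand env.finger_overhang ahead of it and the grasp point (between the pads) lies 5 mm behind it (env.finger_overhang is the distance from the TCP to the fingertips, in m); z points along the fingers, y is the line along which they close (so a half turn about z gives the same grasp; the last joint's range is limited). The gripper opens to 87 mm and grips with 3 to 60 N. Pads are 19 mm wide; open, the fingers measure 117 mm over their backs; the gripper's body (75 mm by 190 mm) begins 51 mm behind the grasp point.
Start: joints at [69.506, 18.392, -4.016, 83.108, 1.295, 78.541, -3.26], TCP at [0.236, -0.606, 0.204] pointing down, gripper open.
Joint ranges: [-163.93, 163.93], [-17.29, 119.83], [-79.2, 71.16], [3.27, 140.29], [-89.18, 269.18], [5.43, 117.66], [-154.24, 154.24]. Speed limits (degrees/s): [147.25, 147.25, 180, 180, 180, 180, 180].

## Interface

Orientations are given as [roll, pitch, yaw] about the fixed x, y, z axes, in that order (R = Rz(yaw) Ry(pitch) Rx(roll)).
In Python, from cell import telemetry, eyes, env, models gives the robot as it stands. The module is installed in compiled form; this text tells all that it offers.
- The arm moves only by the tool drive_tool, never from a script. Its arguments are lists of equal length, an entry for each row: "angular": the turn, a rotation vector about the tool's x, y, z in rad, a list of three; "delta_pos": the shift along the tool's x, y, z in cm, a list of three; "gripper": the finger opening in cm, from 0 to 8.7. A call has 1 to 20 rows; each row shifts and turns the commanded pose from where the row before left it, along the tool's axes as they then stand; what a row does not reach is not made up. A row lasts 1/10 s, in which the tool goes at most 50 mm and 8.59 degrees, less where a joint would pass 70% of its speed; a pose out of reach is approached as far as the arm can. A call with a gripper value outside its range is refused whole. The fingers move at their own pace and stop on an object; "squeeze" is the grip in N (left out, the last holds). Time passes only in rows, so rows that do not move let the fingers close. It gives the time, the measured TCP pose, the force, the opening and the grip force at its end, in the units of the state.
- telemetry.get_obs(): the state, without advancing time (a new reading comes with each control period).
- eyes.read_camera(name): name is "side" or "top" or "wrist"; returns a dict with "pixels" (400x640x3 uint8, red, green, blue), "mtx" (3x3 intrinsics, pixels), "D" ([k1, k2, p1, p2, k3] as OpenCV has them; the pictures are not rectified), "origin" and "orientation" of the camera in the world. Camera axes: x right, y down, z forward; pixel columns grow to the right and rows downward; lengths in m; the calibration is good to about 2 mm. A picture is of the moment at which its call begins. There is no depth.
- env.sign_off(): hands the job in; it is judged then, once.
Trained networks look in a picture, given as the dict that the camera call returned (one of the last four; its "shot" number tells which), for a name from the list of things; names that differ only in an ending like _2 or _b are one class to them, and where a whole thing is asked for, a point or a joint stands for the part that bears it (a point fixed in the world has none). Each returns a list of dicts, best first, with "p" (0 to 1); they miss things now and then, are a little off and sometimes report something else, mostly with a low value. They report only what shows in the picture. A call takes as long as a camera call. They do not tell look-alikes from the thing itself.
- models.search_frame(picture, target): "centre" ([column, row] in pixels, amid what is visible of it).
- models.cut_out(picture, target): "pixels" (400x640 bool, what is visible of it) and "centre" ([column, row] in pixels, amid what is visible of it).
The state is a dict: "time_s": time; "qpos": joint angles; "joint_velocities": joint speeds; "effort": joint torques, N m; "tool_pos": TCP position; "tool_rot": TCP orientation; "force": force on the tool from outside, world axes, zero at the start; "wrist_torque": the same for the moment, N m; "grip_width": finger opening in m; "grasp_force": force on a finger pad.
Only numpy, scipy, OpenCV 4.12 (cv2) and the standard library are available. Lean on these libraries where they do the work, as an engineer would, in place of code of your own. Each camera call takes 0.05 s, during which the arm holds its last target. There are 200 camera calls.

## Working session

There is one attempt and no reset: what is moved stays moved. The work goes in short steps, Python scripts to look and compute and a tool call to move; the robot and the scene stay as the last step left them, time stands still between calls to the robot, and variables do not carry over. Pictures are saved under pics/ and viewed, at most 10 in all, crops included, and the job is handed in when it is done.

Besides the shell and the picture viewer there is one more tool, called after "Request:" by a JSON object that holds its "fn" and its "kwargs", one argument or row to a line. drive_tool: Moves the arm, as the interface text tells. Its arguments: {"type":"object","properties":{"angular":{"type":"array","items":{"type":"array","items":{"type":"number"}}},"delta_pos":{"type":"array","items":{"type":"array","items":{"type":"number"}}},"gripper":{"type":"array","items":{"type":"number"}},"squeeze":{"type":"number"}},"required":["angular","delta_pos","gripper"]}

```bash
mkdir -p pics; cat > h.py <<'E'
import numpy as np, cv2
from scipy.spatial.transform import Rotation as R
from cell import telemetry, eyes, env, models
def cam(n,save=None):
    p=eyes.read_camera(n)
    if save: cv2.imwrite('pics/'+save,p['pixels'][:,:,::-1])
    return p
def rot(p):
    o=np.array(p['orientation'],float)
    return o if o.shape==(3,3) else R.from_euler('xyz',o,degrees=True).as_matrix()
def ray(p,px):
    u=cv2.undistortPoints(np.array([[px]],float),np.array(p['mtx']),np.array(p['D']))[0,0]
    return np.array(p['origin']),rot(p)@np.array([u[0],u[1],1])
def atz(p,px,z):
    o,d=ray(p,px); return o+d*(z-o[2])/d[2]
def proj(p,X):
    r=rot(p); X=np.atleast_2d(X).astype(float)
    rv=cv2.Rodrigues(r.T)[0]; t=-r.T@np.array(p['origin'])
    return cv2.projectPoints(X,rv,t,np.array(p['mtx']),np.array(p['D']))[0][:,0]
E
python3 - <<'E'
from h import *
print(telemetry.get_obs(), env.finger_overhang)
for n in ['top','side']:
    p=cam(n,n+'0.png'); print(n,p['origin'],p['orientation'],p['mtx'])
    for t in ['amber_jar','clear_jar','funnel','stopper','dish','brush','bur_stand','tweezers']:
        print(t,[(np.round(d['centre']),round(d['p'],2)) for d in models.search_frame(p,t)])
E
```

```text
{'time_s': 0.0, 'qpos': array([69.50560818, 18.4390502 , -4.01502349, 83.17394983,  1.29633089,
       78.54159038, -3.26067965]), 'joint_velocities': array([ 0.01082533,  0.023925  , -0.00601471, -0.04474455, -0.03272528,
        0.00277008, -0.00686408]), 'effort': array([ 4.48967503e-04, -4.91286993e+01, -4.03566342e-01, -3.12529993e+01,
       -6.39283005e-02,  4.38176352e-02,  1.83660800e-04]), 'tool_pos': array([ 0.235861  , -0.60506745,  0.20266995]), 'tool_rot': array([-1.79890725e+02,  7.22297966e-03,  2.13032312e+01]), 'force': array([-0.71876579, -0.29415094,  0.04729333]), 'wrist_torque': array([-0.01672831, -0.00554975,  0.00078567]), 'grasp_force': 0.0, 'grip_width': 0.08699268797983441} 0.014
top [0.50090617 0.0041567  1.38398251] [-176.00599758   -0.58817332  -88.76629291] [[399.21291299   0.         319.31884301]
 [  0.         399.21291299 197.87385128]
 [  0.           0.           1.        ]]
amber_jar [(array([359., 222.]), 0.66)]
clear_jar [(array([260., 211.]), 0.78), (array([323., 223.]), 0.39)]
funnel [(array([373., 218.]), 0.64)]
stopper [(array([288., 259.]), 0.68), (array([319., 219.]), 0.58), (array([328., 260.]), 0.56)]
dish [(array([323., 221.]), 0.62)]
brush [(array([202., 228.]), 0.76)]
bur_stand [(array([443., 233.]), 0.95)]
tweezers []
side [0.45740468 0.70196341 0.90400829] [-139.48499807   -0.48289989 -169.89408582] [[400.75589713   0.         314.27474173]
 [  0.         400.75589713 196.96917971]
 [  0.           0.           1.        ]]
amber_jar []
clear_jar [(array([317., 259.]), 0.8)]
funnel [(array([339., 135.]), 0.63)]
stopper [(array([379., 243.]), 0.94), (array([284., 219.]), 0.74), (array([326., 209.]), 0.71), (array([384., 203.]), 0.56)]
dish [(array([334., 220.]), 0.87)]
brush [(array([327., 359.]), 0.87)]
bur_stand [(array([362., 119.]), 0.61), (array([317., 257.]), 0.59)]
tweezers [(array([246., 188.]), 0.64)]
```

View pics/top0.png

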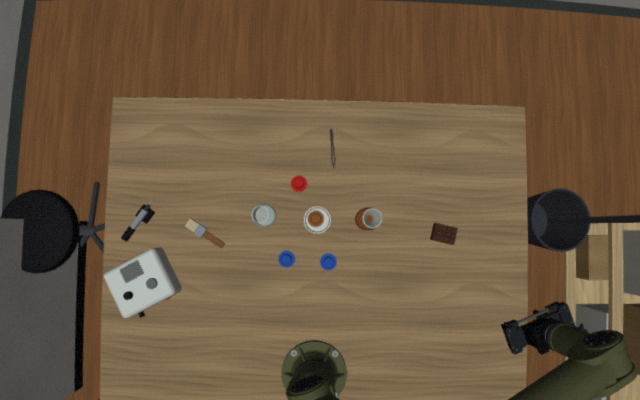

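View pics/side0.png

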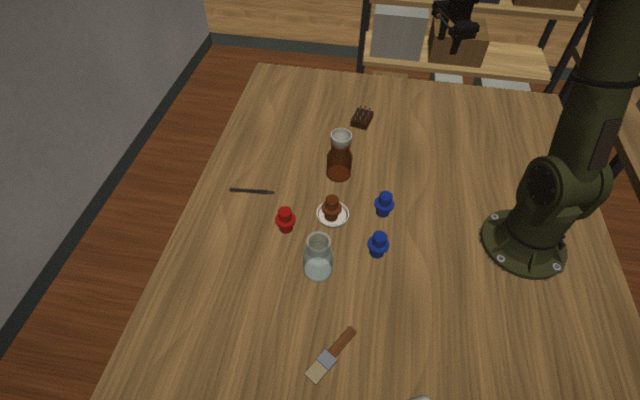

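The top view shows the funnel rim at (373,218), leaning outward from the amber jar at (358,220). The clear jar is at (263,215), and the amber stopper in the dish is at (317,220). Blue stoppers are at (287,259) and (328,262), and the red one is at (299,184). The tweezers are at (333,148) and the brush at (205,233).

```bash
cat >> h.py <<'E'
def tri(p1,a,p2,b):
    o1,d1=ray(p1,a);o2,d2=ray(p2,b)
    s=np.linalg.lstsq(np.c_[d1,-d2],o2-o1,rcond=None)[0]
    x,y=o1+s[0]*d1,o2+s[1]*d2
    return (x+y)/2,np.linalg.norm(x-y)
E
python3 - <<'E'
from h import *
T=cam('top');S=cam('side')
for t in ['amber_jar','clear_jar','funnel','stopper','dish']:
    for n,p in (('top',T),('side',S)):
        for d in models.cut_out(p,t):
            m=d['pixels'];r,c=np.where(m); print(t,n,np.round(d['centre'],1),round(d['p'],2),m.sum(),'col',c.min(),c.max(),'row',r.min(),r.max())
print('funnel',atz(T,(373,218),.161),atz(S,(341,133.5),.161))
print('dish',atz(T,(317,220),.012),atz(S,(333,214),.012))
print('clear',atz(T,(263,215),.1),tri(T,(263,215),S,(318,257)))
a=cv2.resize(T['pixels'][170:290,230:410],None,fx=4,fy=4,interpolation=cv2.INTER_CUBIC)
b=cv2.resize(S['pixels'][110:290,260:410],None,fx=480/180,fy=480/180,interpolation=cv2.INTER_CUBIC)
cv2.imwrite('pics/c1.png',a[:,:,::-1]);cv2.imwrite('pics/c2.png',b[:,:,::-1])
E
```

```text
amber_jar top [359.9 225.3] 0.52 180 col 355 372 row 210 230
amber_jar side [341.5 163.7] 0.79 800 col 327 352 row 144 181
clear_jar top [259.7 210.8] 0.72 447 col 251 275 row 203 225
clear_jar top [441.6 231.5] 0.36 452 col 431 456 row 223 244
clear_jar side [316.1 258.8] 0.84 1270 col 303 333 row 232 281
funnel top [373.  217.6] 0.56 295 col 362 381 row 208 227
funnel top [201.5 229.6] 0.23 324 col 186 223 row 219 247
funnel side [339.5 135.3] 0.56 355 col 331 351 row 128 147
stopper top [298.3 180.9] 0.64 224 col 291 306 row 174 191
stopper top [286.3 258.5] 0.53 213 col 278 294 row 250 265
stopper top [328.  259.6] 0.5 203 col 321 336 row 253 269
stopper top [318.3 218.1] 0.47 209 col 308 323 row 210 226
stopper side [328.6 208.3] 0.96 393 col 322 341 row 194 220
stopper side [286.5 219. ] 0.93 441 col 275 296 row 206 233
stopper side [382.  246.5] 0.8 469 col 367 389 row 230 257
stopper side [384.5 201. ] 0.67 371 col 375 393 row 191 216
dish top [325.  224.5] 0.65 271 col 304 330 row 208 232
dish side [335.6 220.4] 0.69 396 col 316 348 row 203 227
funnel [ 0.52830355 -0.17263513  0.161     ] [ 0.52981297 -0.1701228   0.161     ]
dish [ 0.52069133 -0.00154317  0.012     ] [0.52060006 0.00287328 0.012     ]
clear [0.531604   0.17277893 0.1       ] (array([0.5333777 , 0.17841934, 0.05759241]), np.float64(0.0015252781309536803))
```

View pics/c1.png

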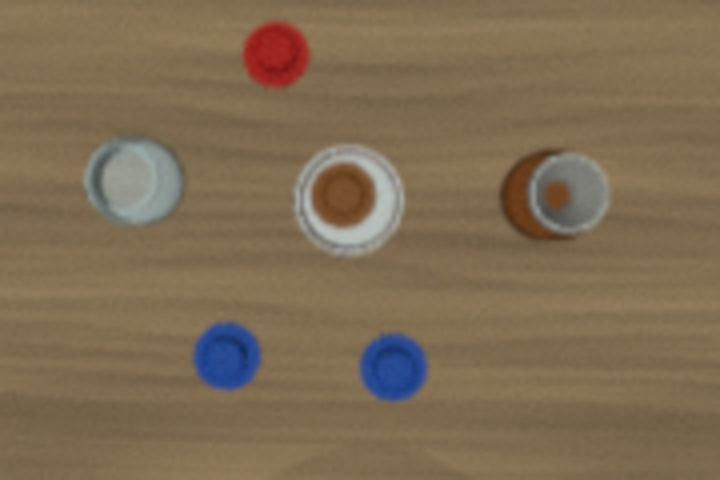

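The crop shows the stopper knob near full-frame (315.6,218), slightly off-centre in the dish, and the funnel rim near (371.7,217.7). Next I move over the funnel.

Request:
{"fn": "drive_tool", "kwargs": {
  "angular": [
    [0, 0, -0.15],
    [0, 0, -0.15],
    [0, 0, -0.15],
    [0, 0, -0.15],
    [0, 0, -0.15],
    [0, 0, -0.15]
  ],
  "delta_pos": [
    [0, 0, -1.5],
    [0, 0, -1.5],
    [0, 0, -1.5],
    [0, 0, -1.5],
    [0, 0, -1.5],
    [0, 0, -1.5]
  ],
  "gripper": [8.7, 8.7, 8.7, 8.7, 8.7, 8.7]
}}

```text
time_s: 2.1
tool_pos: [0.2361, -0.6056, 0.2944]
tool_rot: [180.0, 0.0, 73.2]
force: [0.6, -0.1, 0.2]
grip_width: 0.0871
grasp_force: 0.0
```

Request:
{"fn": "drive_tool", "kwargs": {
  "angular": [
    [0, 0, 0],
    [0, 0, 0],
    [0, 0, 0],
    [0, 0, 0],
    [0, 0, 0],
    [0, 0, 0],
    [0, 0, 0],
    [0, 0, 0],
    [0, 0, 0],
    [0, 0, 0],
    [0, 0, 0],
    [0, 0, 0],
    [0, 0, 0],
    [0, 0, 0],
    [0, 0, 0],
    [0, 0, 0],
    [0, 0, 0],
    [0, 0, 0]
  ],
  "delta_pos": [
    [2, 0.6, 0],
    [3.1, 0.95, 0],
    [3.1, 0.95, 0],
    [3.1, 0.95, 0],
    [3.1, 0.95, 0],
    [3.1, 0.95, 0],
    [3.1, 0.95, 0],
    [3.1, 0.95, 0],
    [3.1, 0.95, 0],
    [3.1, 0.95, 0],
    [3.1, 0.95, 0],
    [3.1, 0.95, 0],
    [3.1, 0.95, 0],
    [3.1, 0.95, 0],
    [3.1, 0.95, 0],
    [3.1, 0.95, 0],
    [1.1, 0.35, 0],
    [0, 0, 0]
  ],
  "gripper": [8.7, 8.7, 8.7, 8.7, 8.7, 8.7, 8.7, 8.7, 8.7, 8.7, 8.7, 8.7, 8.7, 8.7, 8.7, 8.7, 8.7, 8.7]
}}

```text
time_s: 3.9
tool_pos: [0.5282, -0.1746, 0.2938]
tool_rot: [180.0, -0.0, 73.1]
force: [-0.5, 0.2, 0.0]
grip_width: 0.0869
grasp_force: 0.0
```

```bash
python3 - <<'E'
from h import *
o=telemetry.get_obs();print(o['time_s'],o['tool_pos'],o['tool_rot'],o['qpos'])
p=cam('wrist','w1.png');print(p['origin'],p['orientation'],p['mtx'])
for t in ['funnel','amber_jar']:
  for d in models.cut_out(p,t):
    r,c=np.where(d['pixels']);print(t,d['centre'],d['p'],c.min(),c.max(),r.min(),r.max())
print(proj(p,[[.529,-.17,.161],[.529,-.17,.13]]))
E
```

```text
3.9 [ 0.52816968 -0.17462915  0.29380512] [ 1.79992064e+02 -1.62860173e-02  7.30873660e+01] [ 44.86510338   7.22220915 -32.25522436  87.41998184   3.83877358
  86.46197331  -4.33376386]
[ 0.55074602 -0.09824789  0.47411567] [ 1.63065936e+02  5.92915238e-03 -1.69680102e+01] [[334.51851978   0.         314.22229748]
 [  0.         334.51851978 198.92578095]
 [  0.           0.           1.        ]]
funnel [309.0, 177.7] 0.71 282 343 143 206
amber_jar [314.5, 145.0] 0.63 281 344 125 171
[[314.40238396 178.65098642]
 [314.39023289 171.75792835]]
```

View pics/w1.png

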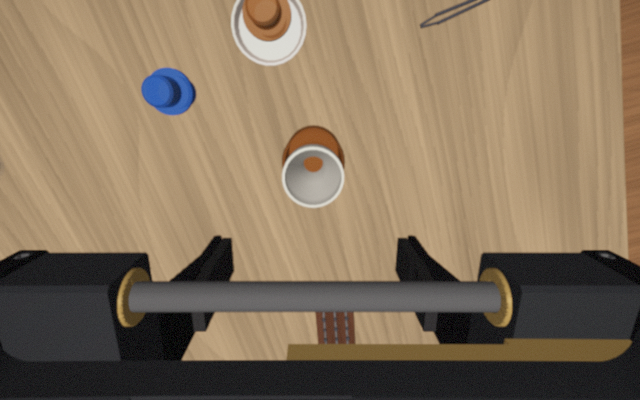

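The wrist view shows the funnel rim circle centred around (313,176.5), with the fingers to either side. The stopper knob is at about (266,11), cut off at the top.

```bash
python3 - <<'E'
from h import *
p=cam('wrist')
m=models.cut_out(p,'funnel')[0]['pixels'].astype(np.uint8)
g=cv2.cvtColor(p['pixels'],cv2.COLOR_RGB2GRAY)
c=cv2.HoughCircles(cv2.GaussianBlur(g[120:230,250:380],(3,3),0),cv2.HOUGH_GRADIENT,1,20,param1=150,param2=20,minRadius=26,maxRadius=34)
print(c[0][:3]+[250,120,0])
for q in [(c[0][0][0]+250,c[0][0][1]+120),(313,176.5)]:
  a=atz(p,q,.161);o=telemetry.get_obs();print(a)
  print('tool',R.from_euler('xyz',o['tool_rot'],degrees=True).as_matrix().T@(a-o['tool_pos'])*100)
E
```

```text
[[312.5        171.5         31.10000038]
 [313.5        149.5         27.70000076]]
[ 0.5276737  -0.16688624  0.161     ]
tool [ 1.15019832 -0.24053911 13.26794608]
[ 0.52666674 -0.17169185  0.161     ]
tool [ 0.66144726 -0.19362475 13.26836349]
```

Request:
{"fn": "drive_tool", "kwargs": {
  "angular": [
    [0, 0, 0],
    [0, 0, 0],
    [0, 0, 0],
    [0, 0, 0],
    [0, 0, 0],
    [0, 0, 0],
    [0, 0, 0]
  ],
  "delta_pos": [
    [0.5, -0.2, 1],
    [0, 0, 2.5],
    [0, 0, 2.5],
    [0, 0, 2.5],
    [0, 0, 1],
    [0, 0, 0],
    [0, 0, 0]
  ],
  "gripper": [8.7, 8.7, 8.7, 8.7, 8.7, 8.7, 8.7]
}}

```text
time_s: 4.85
tool_pos: [0.5274, -0.1712, 0.1995]
tool_rot: [179.9, 0.0, 72.9]
force: [0.3, -0.8, 0.6]
grip_width: 0.087
grasp_force: 0.0
```

```bash
python3 - <<'E'
from h import *
p=cam('wrist','w2.png')
o=telemetry.get_obs();print(o['tool_pos'],proj(p,[o['tool_pos']]))
for a in [(.527,-.1715),(.5277,-.1669)]:
  th=np.linspace(0,2*np.pi,9)[:8];print(np.round(proj(p,np.c_[a[0]+.03*np.cos(th),a[1]+.03*np.sin(th),0*th+.161])).tolist())
E
```

```text
[ 0.52778275 -0.17126732  0.20004044] [[316.07051204 239.64977399]]
[[356.0, 205.0], [336.0, 180.0], [302.0, 177.0], [276.0, 198.0], [274.0, 229.0], [295.0, 252.0], [327.0, 255.0], [352.0, 236.0]]
[[356.0, 199.0], [335.0, 174.0], [300.0, 170.0], [275.0, 192.0], [273.0, 223.0], [294.0, 246.0], [326.0, 249.0], [351.0, 230.0]]
```

View pics/w2.png

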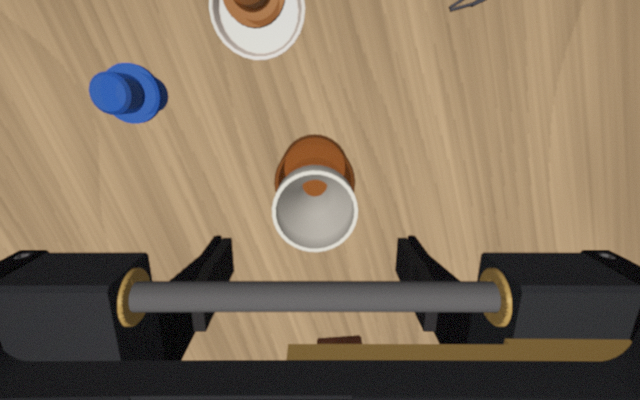

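The rim circle is centred near (315,208.5), about 5 mm further along tool x than I assumed. I'll shift, descend and grip.

Request:
{"fn": "drive_tool", "kwargs": {
  "angular": [
    [0, 0, 0],
    [0, 0, 0],
    [0, 0, 0],
    [0, 0, 0],
    [0, 0, 0],
    [0, 0, 0],
    [0, 0, 0],
    [0, 0, 0],
    [0, 0, 0],
    [0, 0, 0],
    [0, 0, 0],
    [0, 0, 0]
  ],
  "delta_pos": [
    [0.45, -0.1, 0],
    [0, 0, 1.5],
    [0, 0, 1.5],
    [0, 0, 1.2],
    [0, 0, 1.0],
    [0, 0, 0],
    [0, 0, 0],
    [0, 0, 0],
    [0, 0, 0],
    [0, 0, 0],
    [0, 0, 0],
    [0, 0, 0]
  ],
  "gripper": [8.7, 8.7, 8.7, 8.7, 8.7, 8.7, 7.5, 6.8, 6.3, 5.8, 5.5, 5.5],
  "squeeze": 8
}}

```text
time_s: 6.1
tool_pos: [0.5275, -0.1665, 0.1469]
tool_rot: [180.0, 0.0, 72.9]
force: [0.0, -0.0, -0.4]
grip_width: 0.0562
grasp_force: 0.0
```

```bash
python3 - <<'E'
from h import *
o=telemetry.get_obs();print(o['grip_width'],o['grasp_force'],o['force'],o['tool_pos'])
p=cam('wrist'); s=cam('side')
print(models.search_frame(p,'funnel'),models.search_frame(s,'funnel'))
a=p['pixels'];b=cv2.resize(s['pixels'][80:260,240:480],(640,480))
b=cv2.resize(b,(533,400))
cv2.imwrite('pics/g1.png',cv2.resize(np.hstack([a,b]),(800,273))[:,:,::-1])
E
```

```text
0.05622121876603641 0.0 [ 0.04422839 -0.00332322 -0.38503771] [ 0.52746236 -0.16648967  0.14690998]
[{'centre': [317.3, 240.6], 'p': 0.88}] [{'centre': [337.2, 137.1], 'p': 0.61}]
```

View pics/g1.png

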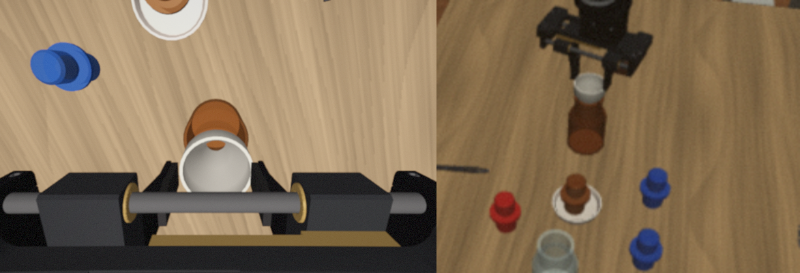

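```bash
python3 - <<'E'
from h import *
p=cam('wrist');o=telemetry.get_obs()
Rt=R.from_euler('xyz',o['tool_rot'],degrees=True).as_matrix()
pt=lambda v:(o['tool_pos']+Rt@np.array(v)).tolist()
print('TCP,tip,grasp',np.round(proj(p,[o['tool_pos'],pt([0,0,.014]),pt([0,0,-.005])])))
print('pads', np.round(proj(p,[pt([x,s*.03,z]) for s in(-1,1) for x in(-.0095,.0095) for z in(-.01,.014)])).tolist())
c=o['tool_pos'].copy();c[2]=.161;th=np.linspace(0,2*np.pi,60)
q=proj(p,np.c_[c[0]+.03*np.cos(th),c[1]+.03*np.sin(th),0*th+.161]);print(q.min(0),q.max(0))
im=cv2.polylines(p['pixels'].copy(),[np.int32(q)],True,(255,0,0),1)
cv2.imwrite('pics/g2.png',cv2.resize(im[180:340,200:440],(720,480),interpolation=cv2.INTER_CUBIC)[:,:,::-1])
E
```

```text
TCP,tip,grasp [[315. 239.]
 [315. 230.]
 [315. 243.]]
pads [[262.0, 262.0], [268.0, 244.0], [261.0, 231.0], [267.0, 216.0], [369.0, 262.0], [363.0, 244.0], [370.0, 231.0], [364.0, 216.0]]
[260.36329115 197.19279896] [370.74086961 298.02004848]
```

View pics/g2.png

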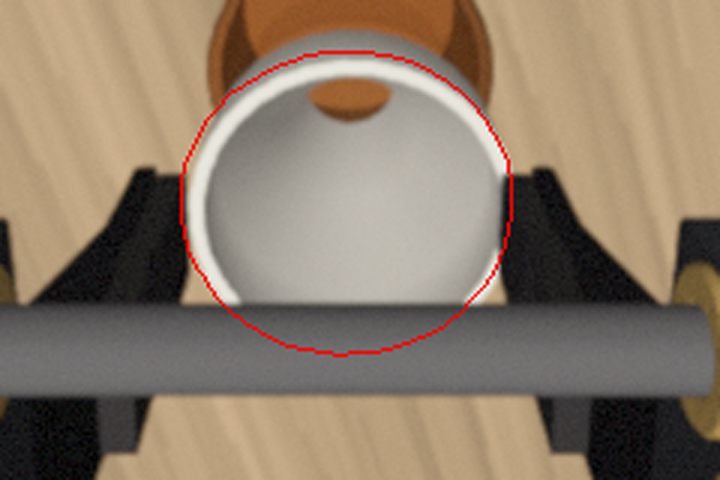

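Request:
{"fn": "drive_tool", "kwargs": {
  "angular": [
    [0, 0, 0],
    [0, 0, 0],
    [0, 0, 0],
    [0, 0, 0],
    [0, 0, 0]
  ],
  "delta_pos": [
    [0, 0, 0],
    [0, 0, 0],
    [0, 0, 0],
    [0, 0, 0],
    [0, 0, 0]
  ],
  "gripper": [5.4, 5.3, 5.2, 5.2, 5.2],
  "squeeze": 8
}}

```text
time_s: 6.85
tool_pos: [0.5274, -0.1665, 0.1467]
tool_rot: [180.0, 0.0, 72.9]
force: [0.5, -0.0, 0.6]
grip_width: 0.0522
grasp_force: 0.0
```

```bash
python3 - <<'E'
from h import *
p=cam('wrist');s=cam('side');t=cam('top')
o=telemetry.get_obs();print(o['grip_width'],o['grasp_force'],o['force'],o['wrist_torque'])
a=cv2.resize(p['pixels'][180:340,200:440],(480,320),interpolation=cv2.INTER_CUBIC)
b=cv2.resize(s['pixels'][90:200,300:400],(320,320),interpolation=cv2.INTER_CUBIC)
cv2.imwrite('pics/g3.png',np.hstack([a,b])[:,:,::-1])
E
```

```text
0.05192747273624353 0.0 [0.5069333  0.79731644 0.87445664] [ 0.01210638 -0.08038819 -0.03289313]
```

View pics/g3.png

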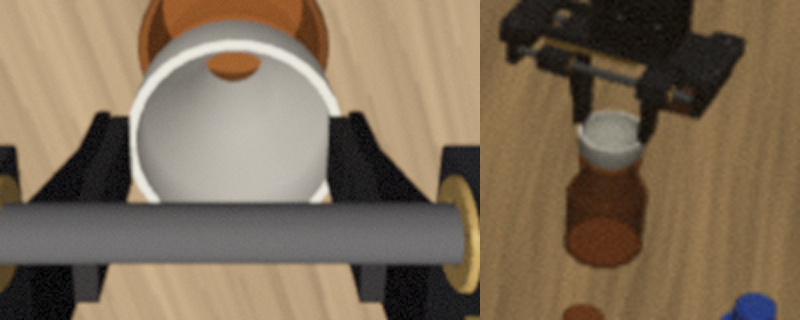

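```bash
python3 - <<'E'
from h import *
o=telemetry.get_obs();s=cam('side');p=cam('wrist')
Rt=R.from_euler('xyz',o['tool_rot'],degrees=True).as_matrix()
for z in(.014,0,-.01,-.02,-.03):
  X=[o['tool_pos']+Rt@np.array([x,y,z]) for y in(-.026,.026,-.041,.041) for x in (.0095,)]
  print(z,np.round(proj(s,X),1).tolist(),np.round(proj(p,X),1).tolist())
c=[.528,-.167];print(proj(s,[[*c,.161],[*c,.13],[*c,0]]))
g=cv2.resize(s['pixels'][85:155,295:395],(800,560),interpolation=cv2.INTER_CUBIC);cv2.imwrite('pics/g4.png',g[:,:,::-1])
E
```

```text
0.014 [[348.0, 146.9], [331.5, 141.1], [352.9, 148.5], [326.8, 139.5]] [[273.2, 216.0], [357.5, 215.9], [248.8, 216.0], [381.8, 215.9]]
0 [[348.4, 143.2], [331.7, 137.4], [353.3, 144.8], [327.0, 135.8]] [[270.3, 224.2], [360.5, 224.2], [244.3, 224.3], [386.5, 224.1]]
-0.01 [[348.6, 140.5], [331.8, 134.7], [353.6, 142.1], [327.1, 133.1]] [[268.0, 230.9], [362.9, 230.8], [240.6, 230.9], [390.3, 230.8]]
-0.02 [[348.9, 137.7], [332.0, 132.0], [353.9, 139.4], [327.2, 130.4]] [[265.5, 238.3], [365.6, 238.2], [236.6, 238.3], [394.5, 238.2]]
-0.03 [[349.2, 135.0], [332.1, 129.2], [354.2, 136.7], [327.3, 127.6]] [[262.6, 246.5], [368.6, 246.4], [232.0, 246.5], [399.2, 246.4]]
[[341.49093689 134.29367338]
 [340.84561955 142.56997598]
 [338.40113258 173.8956542 ]]
```

View pics/g4.png

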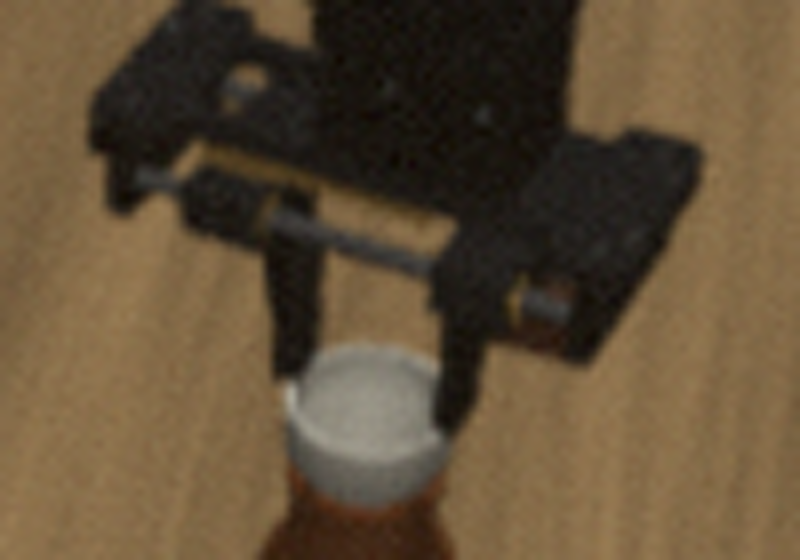

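Both cameras put the fingertips about 18 mm *behind* the reported TCP (side (331,132) and (351,139), wrist row about 237). By the given overhang they should be 14 mm ahead of it. The fingers therefore closed just above the rim and touched nothing. I'll take 32 mm as the real tool offset, open, go lower and test the grip.

Request:
{"fn": "drive_tool", "kwargs": {
  "angular": [
    [0, 0, 0],
    [0, 0, 0],
    [0, 0, 0],
    [0, 0, 0],
    [0, 0, 0],
    [0, 0, 0],
    [0, 0, 0],
    [0, 0, 0],
    [0, 0, 0],
    [0, 0, 0],
    [0, 0, 0]
  ],
  "delta_pos": [
    [0, 0, 0],
    [0, 0, 0],
    [0, 0, 0],
    [0, 0, 0],
    [-0.1, 0, 0],
    [0, 0, 0.6],
    [0, 0, 0.6],
    [0, 0, 0.6],
    [0, 0, 0.6],
    [0, 0, 0.4],
    [0, 0, 0]
  ],
  "gripper": [8.7, 8.7, 8.7, 8.7, 8.7, 8.7, 8.7, 8.7, 8.7, 8.7, 8.7]
}}

```text
time_s: 8.2
tool_pos: [0.5266, -0.1672, 0.1179]
tool_rot: [-179.9, -0.0, 72.9]
force: [0.2, 0.8, -0.4]
grip_width: 0.0866
grasp_force: 0.0
```

Request:
{"fn": "drive_tool", "kwargs": {
  "angular": [
    [0, 0, 0],
    [0, 0, 0],
    [0, 0, 0],
    [0, 0, 0],
    [0, 0, 0],
    [0, 0, 0],
    [0, 0, 0],
    [0, 0, 0]
  ],
  "delta_pos": [
    [0, 0, 0],
    [0, 0, 0],
    [0, 0, 0],
    [0, 0, 0],
    [0, 0, 0],
    [0, 0, 0],
    [0, 0, 0],
    [0, 0, 0]
  ],
  "gripper": [7.5, 6.8, 6.4, 6.1, 5.9, 5.7, 5.5, 5.5],
  "squeeze": 8
}}

```text
time_s: 9.0
tool_pos: [0.5276, -0.1675, 0.1191]
tool_rot: [179.9, 0.0, 72.9]
force: [1.6, -0.0, 2.1]
grip_width: 0.0604
grasp_force: 8.0
```

Request:
{"fn": "drive_tool", "kwargs": {
  "angular": [
    [0, 0, 0],
    [0, 0, 0],
    [0, 0, 0],
    [0, 0, 0],
    [0, 0, 0],
    [0, 0, 0],
    [0, 0, 0],
    [0, 0, 0],
    [0, 0, 0],
    [0, 0, 0],
    [0, 0, 0]
  ],
  "delta_pos": [
    [0, 0, -0.2],
    [0, 0, -0.5],
    [0, 0, -1],
    [0, 0, -1],
    [0, 0, -1],
    [0, 0, -1],
    [0, 0, -1],
    [0, 0, -1.3],
    [0, 0, -1],
    [0, 0, -1],
    [0, 0, 0]
  ],
  "gripper": [5.5, 5.5, 5.5, 5.5, 5.5, 5.5, 5.5, 5.5, 5.5, 5.5, 5.5]
}}

```text
time_s: 10.1
tool_pos: [0.5281, -0.1676, 0.2106]
tool_rot: [179.8, 0.0, 72.9]
force: [0.9, 0.5, -0.1]
grip_width: 0.0601
grasp_force: 8.0
```

```bash
python3 - <<'E'
from h import *
o=telemetry.get_obs();print(o['tool_pos'],o['tool_rot'],o['grip_width'],o['grasp_force'],o['force'],o['qpos'].round(1))
S=cam('side','s5.png');T=cam('top','t5.png')
for t in ['funnel','amber_jar','clear_jar']:
  for n,p in (('top',T),('side',S)):
    for d in models.cut_out(p,t)[:2]:
        r,c=np.where(d['pixels']);print(t,n,d['centre'],d['p'],c.min(),c.max(),r.min(),r.max())
c=o['tool_pos'];
print('rim exp',proj(S,[[c[0],c[1],.161+.09]]),'tip',proj(S,[[c[0],c[1],.172]]))
# clear jar lip by gradients: print predicted lip ellipse bbox for candidate
th=np.linspace(0,6.28,60)
for q in [(.531,.173),(.531,.178)]:
  for n,p in (('top',T),('side',S)):
    for z,r in((.13,.029),(0,.038)):
      e=proj(p,np.c_[q[0]+r*np.cos(th),q[1]+r*np.sin(th),0*th+z]);print(q,n,z,e.min(0).round(1),e.max(0).round(1))
E
```

```text
[ 0.52807364 -0.16756725  0.21055322] [1.79839947e+02 1.84792850e-02 7.28695617e+01] 0.06007124208049815 7.999953725021669 [ 0.89688118  0.4726608  -0.08119513] [ 44.5   8.5 -32.6  95.6   4.7  77.1  -6. ]
funnel side [341.5, 114.7] 0.66 332 353 101 133
amber_jar top [358.4, 218.0] 0.67 355 369 207 227
amber_jar side [338.8, 157.1] 0.96 327 352 136 181
amber_jar side [361.8, 122.3] 0.25 351 372 109 129
clear_jar top [262.2, 214.0] 0.92 251 276 203 225
clear_jar side [319.8, 257.8] 0.65 303 333 231 281
rim exp [[343.52434897 108.06278193]] tip [[341.72688677 131.14040193]]
(0.531, 0.173) top 0.13 [252.5 205.7] [270.9 224.2]
(0.531, 0.173) top 0 [255.7 205. ] [277.6 226.9]
(0.531, 0.173) side 0.13 [307.8 228.5] [332.6 249.1]
(0.531, 0.173) side 0 [304.5 254.8] [333.9 280.5]
(0.531, 0.178) top 0.13 [250.9 205.7] [269.3 224.1]
(0.531, 0.178) top 0 [254.3 205. ] [276.2 226.9]
(0.531, 0.178) side 0.13 [307.4 230.2] [332.3 250.9]
(0.531, 0.178) side 0 [304.1 256.4] [333.7 282.3]
```

Request:
{"fn": "drive_tool", "kwargs": {
  "angular": [
    [0, 0, -0.1],
    [0, 0, -0.1],
    [0, 0, -0.1],
    [0, 0, 0],
    [0, 0, 0],
    [0, 0, 0],
    [0, 0, 0],
    [0, 0, 0],
    [0, 0, 0],
    [0, 0, 0],
    [0, 0, 0],
    [0, 0, 0],
    [0, 0, 0],
    [0, 0, 0]
  ],
  "delta_pos": [
    [0, 0, 0],
    [0, 0, 0],
    [0, 0, 0],
    [1.5, 0, 0],
    [2.5, 0.1, 0],
    [2.5, 0.1, 0],
    [2.8, 0.1, 0],
    [2.8, 0.1, 0],
    [2.8, 0.1, 0],
    [2.8, 0.1, 0],
    [2.5, 0, 0],
    [2.5, 0, 0],
    [2, 0, 0],
    [0, 0, 0]
  ],
  "gripper": [5.5, 5.5, 5.5, 5.5, 5.5, 5.5, 5.5, 5.5, 5.5, 5.5, 5.5, 5.5, 5.5, 5.5]
}}

```text
time_s: 11.9
tool_pos: [0.5318, 0.0849, 0.2089]
tool_rot: [180.0, -0.1, 90.3]
force: [-0.5, -0.0, -0.6]
grip_width: 0.0604
grasp_force: 8.0
```

```bash
python3 - <<'E'
from h import *
o=telemetry.get_obs();print(o['tool_pos'],o['tool_rot'],o['grip_width'],o['qpos'].round(1))
p=cam('wrist','w5.png');print(p['origin'])
for t in ['clear_jar','funnel','stopper']:
  for d in models.cut_out(p,t)[:2]:
    r,c=np.where(d['pixels']);print(t,d['centre'],d['p'],c.min(),c.max(),r.min(),r.max())
th=np.linspace(0,6.28,60);im=p['pixels'].copy()
for q in [(.535,.177)]:
    for z,r,col in((.13,.029,(255,0,0)),(.13,.023,(255,255,0)),(0,.038,(0,255,0))):
      e=proj(p,np.c_[q[0]+r*np.cos(th),q[1]+r*np.sin(th),0*th+z]);print(q,z,e.min(0).round(1),e.max(0).round(1))
      cv2.polylines(im,[np.int32(e*8)],True,col,1,shift=3)
      c=e.mean(0)
g=p['pixels'][0:200,200:460]
cv2.imwrite('pics/w5c.png',np.hstack([cv2.resize(g,(400,308)),cv2.resize(im[0:200,200:460],(400,308))])[:,:,::-1])
E
```

```text
[0.53179314 0.08487167 0.20894363] [ 1.79999598e+02 -1.12257550e-01  9.03253061e+01] 0.06039293484197697 [ 29.6   8.  -44.8  97.3   5.7  77.  -16. ]
[0.53066553 0.16439126 0.38938183]
clear_jar [318.7, 76.9] 0.73 274 360 33 123
funnel [314.2, 255.0] 0.55 251 378 199 330
stopper [198.9, 265.1] 0.77 189 213 250 281
stopper [311.6, 224.5] 0.66 301 325 221 232
(0.535, 0.177) 0.13 [280.7  35.7] [360.1 120.3]
(0.535, 0.177) 0.13 [288.9  45.1] [351.9 112.1]
(0.535, 0.177) 0 [283.9  48. ] [352.9 121. ]
```

```bash
cat >> h.py <<'E'
def fit(p,c0,circles,span=.008,step=.0005,chan=None,rows=None):
    g=cv2.GaussianBlur(cv2.cvtColor(p['pixels'],cv2.COLOR_RGB2GRAY),(0,0),1).astype(np.float32)
    gx,gy=cv2.Sobel(g,5,1,0),cv2.Sobel(g,5,0,1)
    th=np.linspace(0,2*np.pi,180,endpoint=False); best=[]
    for dx in np.arange(-span,span+1e-9,step):
        for dy in np.arange(-span,span+1e-9,step):
            s=0
            for z,r in circles:
                e=proj(p,np.c_[c0[0]+dx+r*np.cos(th),c0[1]+dy+r*np.sin(th),0*th+z])
                n=e-e.mean(0); n/=np.linalg.norm(n,axis=1)[:,None]
                E=e.astype(np.float32)[:,None]
                v=np.abs(cv2.remap(gx,E[...,0],E[...,1],1)[:,0]*n[:,0]+cv2.remap(gy,E[...,0],E[...,1],1)[:,0]*n[:,1])
                ok=(e[:,1]>0)&(e[:,1]<399)
                if rows: ok&=(e[:,1]<rows)
                s+=np.minimum(v[ok],60).mean()
            best.append((s,c0[0]+dx,c0[1]+dy))
    best.sort(reverse=True); b=np.array(best[:8])
    return b[0].round(4),b[:,1:].mean(0).round(4),b[:,1:].std(0).round(4)
E
python3 - <<'E'
from h import *
o=telemetry.get_obs();t=o['tool_pos']
p=cam('wrist')
print('lip',fit(p,(.534,.177),[(.13,.029)]))
print('lip+in',fit(p,(.534,.177),[(.13,.029),(.13,.023)]))
print('funnel',t,fit(p,t[:2],[(t[2]+.0425,.030),(t[2]+.0425,.0275)],rows=265))
for n in('top','side'):
  q=cam(n);print(n,'lip',fit(q,(.534,.177),[(.13,.029)]),'base',fit(q,(.534,.177),[(0,.038)]),'amber',fit(q,(.528,-.1675),[(.13,.029)]))
E
```

```text
lip (array([52.0489,  0.533 ,  0.1795]), array([0.533 , 0.1793]), array([0.0004, 0.0004]))
lip+in (array([100.2289,   0.533 ,   0.1795]), array([0.5329, 0.1794]), array([0.0005, 0.0003]))
funnel [0.53281463 0.07842082 0.2085754 ] (array([1.200e+02, 5.323e-01, 7.840e-02]), array([0.5319, 0.0785]), array([0.0003, 0.0005]))
top lip (array([24.3023,  0.5275,  0.174 ]), array([0.5273, 0.1739]), array([0.0008, 0.0004])) base (array([19.6723,  0.5315,  0.185 ]), array([0.5341, 0.185 ]), array([0.0034, 0.    ])) amber (array([40.5323,  0.52  , -0.1715]), array([ 0.524 , -0.1716]), array([0.0066, 0.0006]))
side lip (array([50.4124,  0.5345,  0.18  ]), array([0.5344, 0.1799]), array([0.0004, 0.0004])) base (array([44.9272,  0.533 ,  0.175 ]), array([0.5331, 0.1749]), array([0.0004, 0.0005])) amber (array([12.7974,  0.5225, -0.1755]), array([ 0.5226, -0.1749]), array([0.0003, 0.0006]))
```

Request:
{"fn": "drive_tool", "kwargs": {
  "angular": [
    [0, 0, 0],
    [0, 0, 0],
    [0, 0, 0],
    [0, 0, 0],
    [0, 0, 0],
    [0, 0, 0],
    [0, 0, 0],
    [0, 0, 0],
    [0, 0, 0],
    [0, 0, 0],
    [0, 0, 0],
    [0, 0, 0]
  ],
  "delta_pos": [
    [1, 0.15, 0],
    [2, 0, 0],
    [2.1, 0, 0],
    [2, 0, 0],
    [2, 0, 0],
    [1, 0, 0],
    [0, 0, 0],
    [0, 0, 1],
    [0, 0, 1],
    [0, 0, 1],
    [0, 0, 0],
    [0, 0, 0]
  ],
  "gripper": [5.5, 5.5, 5.5, 5.5, 5.5, 5.5, 5.5, 5.5, 5.5, 5.5, 5.5, 5.5]
}}

```text
time_s: 13.45
tool_pos: [0.5341, 0.1801, 0.1782]
tool_rot: [-179.9, 0.0, 90.0]
force: [0.1, -0.0, -0.7]
grip_width: 0.0606
grasp_force: 8.0
```

```bash
python3 - <<'E'
from h import *
o=telemetry.get_obs();t=o['tool_pos'];print(t,o['tool_rot'],o['grip_width'])
p=cam('wrist');s=cam('side')
print('funnel w',fit(p,t[:2],[(t[2]+.0425,.030),(t[2]+.0425,.0275)],rows=265))
print('base w',fit(p,(.533,.1795),[(.13,.029)]))
print('funnel s',fit(s,t[:2],[(t[2]+.0425,.030)]))
print('clear s',fit(s,(.533,.1795),[(.13,.029)]),fit(s,(.533,.1795),[(0,.038)]))
E
```

```text
[0.53408598 0.18007563 0.17821859] [-1.79948326e+02  1.71341625e-02  9.00179700e+01] 0.06059678033926447
funnel w (array([120.    ,   0.5336,   0.1801]), array([0.5332, 0.1801]), array([0.0003, 0.0005]))
base w (array([29.0442,  0.533 ,  0.179 ]), array([0.5331, 0.1791]), array([0.0004, 0.0004]))
funnel s (array([56.7068,  0.5356,  0.1871]), array([0.5355, 0.1869]), array([0.0004, 0.0005]))
clear s (array([46.1648,  0.5345,  0.18  ]), array([0.5344, 0.1803]), array([0.0003, 0.0005])) (array([46.0813,  0.5335,  0.1745]), array([0.5336, 0.1746]), array([0.0004, 0.0004]))
```

Request:
{"fn": "drive_tool", "kwargs": {
  "angular": [
    [0, 0, 0],
    [0, 0, 0],
    [0, 0, 0],
    [0, 0, 0],
    [0, 0, 0],
    [0, 0, 0],
    [0, 0, 0],
    [0, 0, 0]
  ],
  "delta_pos": [
    [-0.05, 0, 0.5],
    [0, 0, 0.8],
    [0, 0, 0.8],
    [0, 0, 0.8],
    [0, 0, 0.8],
    [0, 0, 0.8],
    [0, 0, 0.6],
    [0, 0, 0]
  ],
  "gripper": [5.5, 5.5, 5.5, 5.5, 5.5, 5.5, 5.5, 5.5]
}}

```text
time_s: 14.35
tool_pos: [0.5336, 0.1798, 0.1266]
tool_rot: [-179.9, 0.0, 90.1]
force: [0.1, -0.4, -0.5]
grip_width: 0.0604
grasp_force: 8.0
```

Request:
{"fn": "drive_tool", "kwargs": {
  "angular": [
    [0, 0, 0],
    [0, 0, 0],
    [0, 0, 0],
    [0, 0, 0],
    [0, 0, 0]
  ],
  "delta_pos": [
    [0, 0, 0.15],
    [0, 0, 0.15],
    [0, 0, 0.1],
    [0, 0, 0.1],
    [0, 0, 0]
  ],
  "gripper": [5.5, 5.5, 5.5, 5.5, 5.5]
}}

```text
time_s: 14.85
tool_pos: [0.5342, 0.1801, 0.1227]
tool_rot: [-180.0, 0.0, 90.1]
force: [0.2, 0.4, -0.7]
grip_width: 0.0599
grasp_force: 8.0
```

Request:
{"fn": "drive_tool", "kwargs": {
  "angular": [
    [0, 0, 0],
    [0, 0, 0],
    [0, 0, 0],
    [0, 0, 0],
    [0, 0, 0]
  ],
  "delta_pos": [
    [0, 0, 0.1],
    [0, 0, 0.1],
    [0, 0, 0.05],
    [0, 0, 0],
    [0, 0, 0]
  ],
  "gripper": [5.5, 5.5, 5.5, 5.5, 5.5]
}}

```text
time_s: 15.35
tool_pos: [0.5343, 0.1801, 0.1202]
tool_rot: [-180.0, 0.0, 90.1]
force: [-1.3, -0.1, -0.6]
grip_width: 0.0604
grasp_force: 8.0
```

Request:
{"fn": "drive_tool", "kwargs": {
  "angular": [
    [0, 0, 0],
    [0, 0, 0],
    [0, 0, 0]
  ],
  "delta_pos": [
    [0, 0, 0.05],
    [0, 0, 0.05],
    [0, 0, 0]
  ],
  "gripper": [5.5, 5.5, 5.5]
}}

```text
time_s: 15.65
tool_pos: [0.5342, 0.1801, 0.1194]
tool_rot: [180.0, 0.0, 90.1]
force: [-0.7, -0.1, 1.4]
grip_width: 0.0602
grasp_force: 8.0
```

Request:
{"fn": "drive_tool", "kwargs": {
  "angular": [
    [0, 0, 0],
    [0, 0, 0],
    [0, 0, 0]
  ],
  "delta_pos": [
    [0, 0, 0.05],
    [0, 0, 0.05],
    [0, 0, 0]
  ],
  "gripper": [5.5, 5.5, 5.5]
}}

```text
time_s: 15.95
tool_pos: [0.5347, 0.1803, 0.119]
tool_rot: [179.9, 0.0, 90.1]
force: [-1.9, -0.3, 5.2]
grip_width: 0.0603
grasp_force: 8.0
```

Contact came at the expected height (0.119, 5 N). I'll release and rise.

Request:
{"fn": "drive_tool", "kwargs": {
  "angular": [
    [0, 0, 0],
    [0, 0, 0],
    [0, 0, 0],
    [0, 0, 0],
    [0, 0, 0],
    [0, 0, 0],
    [0, 0, 0],
    [0, 0, 0],
    [0, 0, 0],
    [0, 0, 0],
    [0, 0, 0],
    [0, 0, 0],
    [0, 0, 0]
  ],
  "delta_pos": [
    [0, 0, -0.05],
    [0, 0, 0],
    [0, 0, 0],
    [0, 0, 0],
    [0, 0, 0],
    [0, 0, 0],
    [0, 0, -0.5],
    [0, 0, -1],
    [0, 0, -1.5],
    [0, 0, -2],
    [0, 0, -2],
    [0, 0, -1.5],
    [0, 0, 0]
  ],
  "gripper": [5.8, 6.1, 6.3, 6.6, 7.2, 8, 8.7, 8.7, 8.7, 8.7, 8.7, 8.7, 8.7]
}}

```text
time_s: 17.25
tool_pos: [0.5358, 0.1809, 0.2069]
tool_rot: [179.7, -0.1, 90.1]
force: [0.5, 0.2, -0.8]
grip_width: 0.0868
grasp_force: 0.0
```

Request:
{"fn": "drive_tool", "kwargs": {
  "angular": [
    [0, 0, 0],
    [0, 0, 0],
    [0, 0, 0],
    [0, 0, 0],
    [0, 0, 0],
    [0, 0, 0],
    [0, 0, 0],
    [0, 0, 0],
    [0, 0, 0],
    [0, 0, 0],
    [0, 0, 0],
    [0, 0, 0]
  ],
  "delta_pos": [
    [-1.5, 0, 0],
    [-2.5, -0.1, 0],
    [-2.5, -0.1, 0],
    [-2.5, -0.1, 0],
    [-2.5, -0.2, 0],
    [-2.5, -0.2, 0],
    [-2.5, -0.2, 0],
    [-2.5, -0.1, 0],
    [-2.5, 0, 0],
    [-1.5, 0, 0],
    [0, 0, 0],
    [0, 0, 0]
  ],
  "gripper": [8.7, 8.7, 8.7, 8.7, 8.7, 8.7, 8.7, 8.7, 8.7, 8.7, 8.7, 8.7]
}}

```text
time_s: 18.45
tool_pos: [0.5244, -0.0488, 0.2035]
tool_rot: [-180.0, -0.1, 90.1]
force: [0.2, -0.8, -0.7]
grip_width: 0.0871
grasp_force: 0.0
```

```bash
python3 - <<'E'
from h import *
o=telemetry.get_obs();t=o['tool_pos'];print(t,o['tool_rot'],o['qpos'].round(1))
p=cam('wrist');s=cam('side')
print('funnel s',fit(s,(.534,.18),[(.161,.030)],span=.006))
for n,q in(('w',p),('s',s)):
  for d in models.cut_out(q,'funnel')[:1]+models.cut_out(q,'stopper')+models.cut_out(q,'dish')[:1]:
    r,c=np.where(d['pixels']);print(n,d['centre'],round(d['p'],2),c.min(),c.max(),r.min(),r.max())
print(proj(p,[[.523,.005,.083],[.523,.005,.047]]),proj(s,[[.523,.005,.083],[.523,.005,.047]]))
for z,r in((.083-.002,.018),(.047,.028)):
  print('st',z,fit(p,(.523,.003),[(z,r)],span=.012,step=.001))
print('both',fit(p,(.523,.003),[(.068,.018),(.047,.028)],span=.01))
print('dish',fit(p,(.521,.0),[(.016,.047)],span=.01,step=.001))
E
```

```text
[ 0.52439319 -0.04875484  0.20346324] [-1.79975681e+02 -5.97208730e-02  9.00848329e+01] [ 39.5   5.8 -39.2  99.4   3.7  76.1  -0.4]
funnel s (array([56.9223,  0.5345,  0.1795]), array([0.5342, 0.1797]), array([0.0003, 0.0006]))
w [173.0, 169.0] 0.96 146 207 142 193
w [441.7, 57.5] 0.91 409 475 29 91
w [167.0, 19.8] 0.86 127 202 0 52
w [315.3, 125.2] 0.63 288 343 95 152
w [292.1, 136.9] 0.58 269 355 81 168
s [317.3, 234.6] 0.67 306 330 223 248
s [381.9, 247.6] 0.83 368 388 230 257
s [331.0, 210.4] 0.75 323 341 194 220
s [383.1, 201.5] 0.69 374 394 190 217
s [284.2, 217.7] 0.69 275 295 206 232
s [337.2, 218.2] 0.55 317 348 204 227
[[313.73420381 128.04239716]
 [313.81703456 124.83045775]] [[333.1626021  198.18754667]
 [332.58473509 206.63797034]]
st 0.081 (array([5.16925e+01, 5.25000e-01, 5.00000e-03]), array([0.5249, 0.0045]), array([0.0008, 0.0018]))
st 0.047 (array([6.00e+01, 5.26e-01, 5.00e-03]), array([0.5249, 0.0049]), array([0.0008, 0.0008]))
both (array([1.028594e+02, 5.250000e-01, 4.000000e-03]), array([0.5251, 0.0039]), array([0.0003, 0.0005]))
dish (array([6.00e+01, 5.22e-01, 1.00e-03]), array([ 0.5215, -0.    ]), array([0.0009, 0.0007]))
```

Request:
{"fn": "drive_tool", "kwargs": {
  "angular": [
    [0, 0, 0],
    [0, 0, 0],
    [0, 0, 0],
    [0, 0, 0],
    [0, 0, 0],
    [0, 0, 0],
    [0, 0, 0],
    [0, 0, 0],
    [0, 0, 0],
    [0, 0, 0]
  ],
  "delta_pos": [
    [1.5, 0.05, 0],
    [2.4, 0, 0],
    [1.5, 0, 0],
    [0, 0, 1.5],
    [0, 0, 2],
    [0, 0, 2],
    [0, 0, 2],
    [0, 0, 1],
    [0, 0, 0],
    [0, 0, 0]
  ],
  "gripper": [8.7, 8.7, 8.7, 8.7, 8.7, 8.7, 8.7, 8.7, 8.7, 8.7]
}}

```text
time_s: 19.85
tool_pos: [0.5252, 0.0039, 0.1189]
tool_rot: [180.0, 0.0, 90.0]
force: [0.4, -0.3, 0.6]
grip_width: 0.0872
grasp_force: 0.0
```

```bash
python3 - <<'E'
from h import *
o=telemetry.get_obs();t=o['tool_pos'];print(t,o['tool_rot'])
p=cam('wrist','w7.png')
for d in models.cut_out(p,'stopper'):
    r,c=np.where(d['pixels']);print(d['centre'],round(d['p'],2),c.min(),c.max(),r.min(),r.max())
print('collar',fit(p,(.525,.005),[(.047,.028)],span=.008),'both',fit(p,(.525,.005),[(.068,.018),(.047,.028)],span=.008))
th=np.linspace(0,6.28,60)
e=proj(p,np.c_[.525+.028*np.cos(th),.005+.028*np.sin(th),0*th+.047]);print(e.min(0),e.max(0))
E
```

```text
[0.52517289 0.00388383 0.1188843 ] [1.79989416e+02 1.00941866e-03 9.00412077e+01]
[313.3, 201.0] 0.66 281 350 165 238
[120.2, 71.8] 0.64 68 175 31 113
[154.8, 243.2] 0.62 109 184 213 279
collar (array([5.4496e+01, 5.2500e-01, 4.0000e-03]), array([0.5249, 0.0042]), array([0.0005, 0.0003])) both (array([9.53744e+01, 5.25000e-01, 2.00000e-03]), array([0.5249, 0.0016]), array([0.0004, 0.0004]))
[279.62643037 166.34305283] [350.54734823 234.07246526]
```

Request:
{"fn": "drive_tool", "kwargs": {
  "angular": [
    [0, 0, 0],
    [0, 0, 0],
    [0, 0, 0],
    [0, 0, 0],
    [0, 0, 0],
    [0, 0, 0],
    [0, 0, 0]
  ],
  "delta_pos": [
    [0, 0, 1.5],
    [0, 0, 2],
    [0, 0, 2],
    [0, 0, 1.5],
    [0, 0, 1],
    [0, 0, 0.6],
    [0, 0, 0]
  ],
  "gripper": [8.7, 8.7, 8.7, 8.7, 8.7, 8.7, 8.7]
}}

```text
time_s: 20.65
tool_pos: [0.5246, 0.0042, 0.0321]
tool_rot: [-179.9, -0.0, 90.1]
force: [-0.0, -0.4, -0.1]
grip_width: 0.0867
grasp_force: 0.0
```

Request:
{"fn": "drive_tool", "kwargs": {
  "angular": [
    [0, 0, 0],
    [0, 0, 0],
    [0, 0, 0],
    [0, 0, 0],
    [0, 0, 0],
    [0, 0, 0],
    [0, 0, 0],
    [0, 0, 0],
    [0, 0, 0],
    [0, 0, 0]
  ],
  "delta_pos": [
    [0, 0, 0],
    [0, 0, 0],
    [0, 0, 0],
    [0, 0, 0],
    [0, 0, 0],
    [0, 0, 0],
    [0, 0, 0],
    [0, 0, 0],
    [0, 0, 0],
    [0, 0, 0]
  ],
  "gripper": [7.5, 6.5, 5.5, 4.5, 4, 3.7, 3.4, 3.2, 3, 3],
  "squeeze": 20
}}

```text
time_s: 21.65
tool_pos: [0.5251, 0.0041, 0.0327]
tool_rot: [180.0, 0.0, 90.1]
force: [0.2, -0.6, -0.6]
grip_width: 0.0355
grasp_force: 20.0
```

Request:
{"fn": "drive_tool", "kwargs": {
  "angular": [
    [0, 0, 0],
    [0, 0, 0],
    [0, 0, 0],
    [0, 0, 0],
    [0, 0, 0],
    [0, 0, 0],
    [0, 0, 0],
    [0, 0, 0],
    [0, 0, 0],
    [0, 0, 0],
    [0, 0, 0]
  ],
  "delta_pos": [
    [0, 0, -0.3],
    [0, 0, -1],
    [0, 0, -2],
    [0, 0, -2],
    [0, 0, -2],
    [0, 0, -2],
    [0, 0, -2.5],
    [0, 0, -2.5],
    [0, 0, -2.2],
    [0, 0, -1],
    [0, 0, 0]
  ],
  "gripper": [3, 3, 3, 3, 3, 3, 3, 3, 3, 3, 3]
}}

```text
time_s: 22.75
tool_pos: [0.5258, 0.0043, 0.2093]
tool_rot: [179.8, 0.0, 90.1]
force: [0.3, 0.9, -2.3]
grip_width: 0.0355
grasp_force: 20.0
```

Request:
{"fn": "drive_tool", "kwargs": {
  "angular": [
    [0, 0, 0],
    [0, 0, 0],
    [0, 0, 0],
    [0, 0, 0],
    [0, 0, 0],
    [0, 0, 0],
    [0, 0, 0],
    [0, 0, 0],
    [0, 0, 0],
    [0, 0, 0],
    [0, 0, 0],
    [0, 0, 0],
    [0, 0, 0],
    [0, 0, 0]
  ],
  "delta_pos": [
    [-1.5, 0, 0],
    [-2.5, 0, 0],
    [-2.5, 0, 0],
    [-2.5, 0, 0],
    [-2.5, 0, 0],
    [-2.5, 0, 0],
    [-2.5, 0, 0],
    [-2.5, 0, 0],
    [-2.5, 0, 0],
    [-2.5, 0, 0],
    [-2, 0, 0],
    [-1, 0, 0],
    [0, 0, 0],
    [0, 0, 0]
  ],
  "gripper": [3, 3, 3, 3, 3, 3, 3, 3, 3, 3, 3, 3, 3, 3]
}}

```text
time_s: 24.15
tool_pos: [0.5253, -0.2646, 0.2074]
tool_rot: [-180.0, -0.1, 90.1]
force: [0.4, -0.4, -1.8]
grip_width: 0.0356
grasp_force: 20.0
```

```bash
python3 - <<'E'
from h import *
o=telemetry.get_obs();t=o['tool_pos'];print(t,o['tool_rot'],o['grip_width'],o['qpos'].round(1))
p=cam('wrist','w8.png');s=cam('side')
for n in('amber_jar','stopper'):
  for d in models.cut_out(p,n):
    r,c=np.where(d['pixels']);print(n,d['centre'],round(d['p'],2),c.min(),c.max(),r.min(),r.max())
print('lip',fit(p,(.5275,-.1675),[(.13,.029)]),fit(p,(.5275,-.1675),[(.13,.029),(.13,.023)]))
zc=t[2]+.0093
print('collar',fit(p,t[:2],[(zc+.005,.028)],rows=265))
th=np.linspace(0,6.28,90);im=p['pixels'].copy()
for x,y,z,r in((.5275,-.1675,.13,.029),(.5275,-.1675,.13,.023),(t[0],t[1],zc+.005,.028)):
  e=proj(p,np.c_[x+r*np.cos(th),y+r*np.sin(th),0*th+z]);print(e.min(0).round(),e.max(0).round())
  cv2.polylines(im,[np.int32(e*8)],True,(0,255,0),1,shift=3)
cv2.imwrite('pics/w8o.png',cv2.resize(im[0:300,160:480],(800,750))[:600,:,::-1] if 0 else cv2.resize(im[0:300,160:480],(640,600))[:,:,::-1])
E
```

```text
[ 0.5253289  -0.2646078   0.20743021] [-1.79978469e+02 -7.38836139e-02  9.01250144e+01] 0.03558615351082991 [ 50.6  13.1 -30.8  91.1   6.7  77.8  19.1]
amber_jar [318.4, 77.1] 0.94 276 361 31 122
stopper [313.6, 236.8] 0.64 266 363 194 314
lip (array([59.2436,  0.5285, -0.173 ]), array([ 0.5279, -0.1731]), array([0.0004, 0.0005])) (array([118.4789,   0.527 ,  -0.174 ]), array([ 0.527 , -0.1738]), array([0.0004, 0.0004]))
collar (array([49.4367,  0.5248, -0.2616]), array([ 0.5248, -0.2617]), array([0.0004, 0.0004]))
[278.  27.] [359. 113.]
[287.  37.] [351. 105.]
[264. 201.] [367. 295.]
```

View pics/w8o.png

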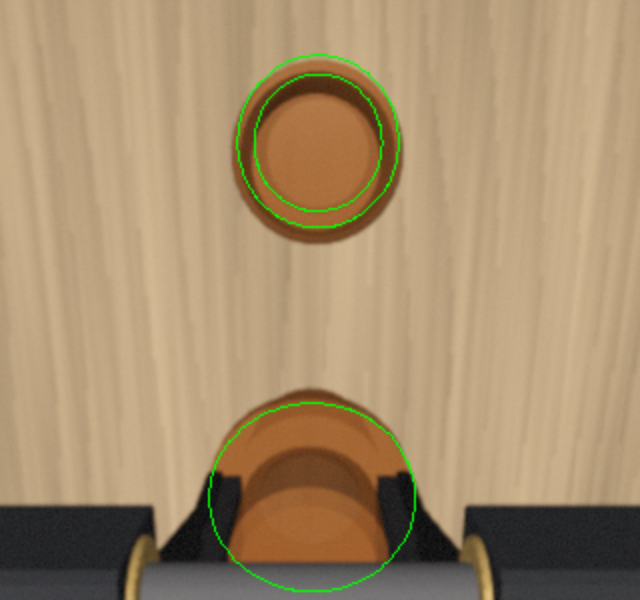

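The amber jar's mouth is clear (circle about (318,73) full-frame). The held stopper's collar is just ahead of where I predicted, because the arm was still settling. I'll re-measure at rest.

```bash
python3 - <<'E'
from h import *
cam('side')
for i in range(2):
  p=cam('wrist');o=telemetry.get_obs();t=o['tool_pos'];print(t,o['tool_rot'],p['origin'])
  d=models.cut_out(p,'amber_jar')[0];r,c=np.where(d['pixels']);print(c.min(),c.max(),r.min(),r.max())
  print('lip',fit(p,(.5275,-.170),[(.13,.029)]),fit(p,(.5275,-.17),[(.13,.029),(.13,.023)]),'base',fit(p,(.5275,-.17),[(.0,.038)]))
  print('collar',fit(p,t[:2],[(t[2]+.0143,.028)],rows=240),fit(p,t[:2],[(t[2]+.0083,.028)],rows=240))
E
```

```text
[ 0.5254741  -0.26503171  0.20799721] [1.79984084e+02 1.77976088e-02 9.01405021e+01] [ 0.52459029 -0.18485112  0.38827119]
276 361 30 121
lip (array([59.0516,  0.5285, -0.173 ]), array([ 0.5278, -0.1732]), array([0.0006, 0.0005])) (array([118.3987,   0.527 ,  -0.174 ]), array([ 0.527 , -0.1738]), array([0.0004, 0.0004])) base (array([52.093,  0.524, -0.172]), array([ 0.5241, -0.1719]), array([0.0009, 0.001 ]))
collar (array([59.9351,  0.525 , -0.2615]), array([ 0.5248, -0.2617]), array([0.0005, 0.0003])) (array([60.    ,  0.525 , -0.2625]), array([ 0.5249, -0.2631]), array([0.0004, 0.0004]))
[ 0.52532703 -0.26545416  0.20793226] [1.79992272e+02 1.85012900e-02 9.00983720e+01] [ 0.5245222  -0.18532928  0.38821704]
276 361 29 120
lip (array([59.0205,  0.5285, -0.173 ]), array([ 0.5279, -0.1734]), array([0.0005, 0.0005])) (array([118.4791,   0.527 ,  -0.174 ]), array([ 0.5269, -0.1739]), array([0.0004, 0.0004])) base (array([51.8423,  0.524 , -0.172 ]), array([ 0.5239, -0.1718]), array([0.0006, 0.0009]))
collar (array([60.    ,  0.5248, -0.2625]), array([ 0.5247, -0.2621]), array([0.0005, 0.0003])) (array([60.    ,  0.5248, -0.263 ]), array([ 0.5247, -0.2636]), array([0.0005, 0.0003]))
```

```bash
python3 - <<'E'
from h import *
for n in('side','top'):
  p=cam(n)
  for c in((.5275,-.17),):
    print(n,'lip',fit(p,c,[(.13,.029)]),'lip2',fit(p,c,[(.13,.029),(.13,.023)]),'base',fit(p,c,[(0,.038)]))
  d=models.cut_out(p,'amber_jar')[0];r,c=np.where(d['pixels']);print(d['p'],c.min(),c.max(),r.min(),r.max())
  th=np.linspace(0,6.28,90)
  for y in(-.168,-.1735):
    for z,r in((.13,.029),(0.,.038)):
      e=proj(p,np.c_[.527+r*np.cos(th),y+r*np.sin(th),0*th+z]);print(y,z,e.min(0).round(1),e.max(0).round(1))
E
```

```text
side lip (array([47.2159,  0.53  , -0.1725]), array([ 0.5301, -0.1719]), array([0.0004, 0.0004])) lip2 (array([90.8387,  0.53  , -0.1725]), array([ 0.5301, -0.1718]), array([0.0004, 0.0004])) base (array([50.0134,  0.53  , -0.1685]), array([ 0.5302, -0.1685]), array([0.0004, 0.0004]))
0.69 326 352 136 181
-0.168 0.13 [331.2 135.7] [351.3 149.3]
-0.168 0.0 [326.6 165.1] [350.9 182.7]
-0.1735 0.13 [331.4 134.5] [351.5 148. ]
-0.1735 0.0 [326.9 163.9] [351.1 181.4]
top lip (array([40.5219,  0.5195, -0.1715]), array([ 0.5203, -0.1719]), array([0.0009, 0.0005])) lip2 (array([74.0215,  0.5355, -0.172 ]), array([ 0.5336, -0.172 ]), array([0.0044, 0.0006])) base (array([59.873 ,  0.529 , -0.1735]), array([ 0.5292, -0.1737]), array([0.0006, 0.0003]))
0.78 355 380 207 229
-0.168 0.13 [360.9 209.4] [379.3 227.8]
-0.168 0.0 [354.1 208.3] [375.9 230.2]
-0.1735 0.13 [362.7 209.4] [381.  227.8]
-0.1735 0.0 [355.6 208.3] [377.4 230.3]
```

Request:
{"fn": "drive_tool", "kwargs": {
  "angular": [
    [0, 0, 0],
    [0, 0, 0],
    [0, 0, 0],
    [0, 0, 0],
    [0, 0, 0],
    [0, 0, 0]
  ],
  "delta_pos": [
    [1, 0, 0],
    [1.5, 0, 0],
    [1, 0, 0],
    [0, 0, 0],
    [0, 0, 0],
    [0, 0, 0]
  ],
  "gripper": [3, 3, 3, 3, 3, 3]
}}

```text
time_s: 25.4
tool_pos: [0.525, -0.2315, 0.2078]
tool_rot: [-180.0, 0.0, 90.0]
force: [-0.2, -0.6, -2.0]
grip_width: 0.0359
grasp_force: 20.0
```

```bash
python3 - <<'E'
from h import *
for i in range(2):
  p=cam('wrist');o=telemetry.get_obs();t=o['tool_pos'];print(t,o['tool_rot'],p['origin'])
  d=models.cut_out(p,'amber_jar')[0];r,c=np.where(d['pixels']);print(c.min(),c.max(),r.min(),r.max())
  print('lip',fit(p,(.5275,-.170),[(.13,.029)]),fit(p,(.5275,-.17),[(.13,.029),(.13,.023)]),fit(p,(.5275,-.17),[(.13,.023)]))
  print('collar',fit(p,t[:2],[(t[2]+.0143,.028)],rows=240))
E
```

```text
[ 0.5249645  -0.23166488  0.20771562] [-1.79991670e+02  2.47065601e-02  8.99971459e+01] [ 0.52434558 -0.15150369  0.38801586]
277 360 72 157
lip (array([59.8609,  0.5285, -0.166 ]), array([ 0.5282, -0.1654]), array([0.0002, 0.0007])) (array([117.9424,   0.527 ,  -0.1635]), array([ 0.5268, -0.1635]), array([0.0004, 0.0004])) (array([60.   ,  0.527, -0.163]), array([ 0.5266, -0.1628]), array([0.0003, 0.0005]))
collar (array([60.    ,  0.5245, -0.2287]), array([ 0.5245, -0.2285]), array([0.0004, 0.0006]))
[ 0.52501987 -0.2315446   0.20765199] [-1.79992114e+02  9.22028561e-03  9.00012787e+01] [ 0.52436069 -0.15167416  0.38794363]
277 360 72 157
lip (array([59.8064,  0.5285, -0.166 ]), array([ 0.5282, -0.1655]), array([0.0002, 0.0006])) (array([118.2339,   0.527 ,  -0.164 ]), array([ 0.5268, -0.1635]), array([0.0004, 0.0004])) (array([60.    ,  0.527 , -0.1635]), array([ 0.5266, -0.1628]), array([0.0003, 0.0005]))
collar (array([59.9976,  0.5245, -0.2285]), array([ 0.5245, -0.2286]), array([0.0004, 0.0004]))
```

```bash
python3 - <<'E'
from h import *
p=cam('wrist');t=telemetry.get_obs()['tool_pos'];print(t)
g=cv2.GaussianBlur(p['pixels'],(0,0),.7).astype(int)
print('col318 rows60-170 R:',g[60:170,316:321,0].mean(1).round().astype(int).tolist())
print('row114 cols270-370 R:',g[112:117,270:370,0].mean(0).round().astype(int).tolist())
for y in(-.170,-.167,-.164):
  for z,r in((.13,.029),(.13,.023),(.091,.029),(.08,.038),(0,.038),(.093,.021)):
    th=np.array([np.pi/2,-np.pi/2,np.pi,0]);e=proj(p,np.c_[.527+r*np.cos(th),y+r*np.sin(th),0*th+z])
    print(y,z,r,'far',e[0,1].round(1),'near',e[1,1].round(1),'L',e[2].round(1),'R',e[3].round(1))
E
```

```text
[ 0.5250737  -0.23129302  0.20763534]
col318 rows60-170 R: [186, 186, 186, 186, 187, 187, 187, 187, 187, 187, 187, 178, 159, 145, 144, 143, 129, 110, 102, 114, 140, 160, 168, 170, 170, 171, 171, 169, 163, 156, 153, 156, 163, 169, 171, 171, 171, 170, 171, 171, 171, 171, 171, 171, 170, 169, 169, 169, 170, 169, 169, 169, 169, 169, 169, 168, 168, 168, 168, 168, 168, 168, 169, 168, 168, 168, 168, 168, 168, 168, 168, 169, 169, 168, 167, 167, 167, 167, 168, 167, 167, 166, 160, 151, 135, 116, 107, 104, 104, 105, 107, 112, 116, 125, 139, 149, 153, 158, 171, 184, 191, 193, 193, 193, 193, 193, 193, 193, 193, 193]
row114 cols270-370 R: [192, 190, 189, 187, 186, 181, 166, 148, 141, 139, 128, 110, 98, 95, 95, 102, 123, 146, 157, 155, 149, 147, 147, 150, 157, 165, 168, 168, 168, 168, 168, 167, 167, 167, 167, 167, 167, 168, 168, 168, 168, 168, 168, 168, 168, 169, 169, 169, 169, 168, 168, 169, 168, 168, 168, 169, 169, 169, 169, 169, 169, 169, 169, 169, 169, 170, 169, 169, 169, 169, 169, 168, 164, 157, 152, 151, 150, 147, 135, 116, 105, 104, 104, 104, 107, 118, 131, 135, 132, 141, 166, 189, 198, 200, 
[... 580 characters left out ...]
4]
-0.167 0.091 0.029 far 79.9 near 149.3 L [283.8 115.7] R [351.1 115.6]
-0.167 0.08 0.038 far 69.4 near 157.3 L [274.8 115. ] R [359.9 114.9]
-0.167 0 0.038 far 75.2 near 145.3 L [282.9 111.3] R [350.6 111.3]
-0.167 0.093 0.021 far 89.9 near 140.5 L [293.  115.8] R [342.  115.8]
-0.164 0.13 0.029 far 72.9 near 153.0 L [279.1 114.3] R [356.7 114.3]
-0.164 0.13 0.023 far 81.7 near 145.2 L [287.2 114.3] R [348.7 114.3]
-0.164 0.091 0.029 far 76.1 near 145.9 L [283.7 112.1] R [351.2 112. ]
-0.164 0.08 0.038 far 65.6 near 154.0 L [274.7 111.5] R [360.  111.5]
-0.164 0 0.038 far 72.2 near 142.7 L [282.8 108.5] R [350.7 108.5]
-0.164 0.093 0.021 far 86.1 near 137.0 L [292.9 112.2] R [342.1 112.1]
```

Request:
{"fn": "drive_tool", "kwargs": {
  "angular": [
    [0, 0, 0],
    [0, 0, 0],
    [0, 0, 0],
    [0, 0, 0],
    [0, 0, 0],
    [0, 0, 0],
    [0, 0, 0],
    [0, 0, 0],
    [0, 0, 0],
    [0, 0, 0]
  ],
  "delta_pos": [
    [1.5, 0.1, 0],
    [2, 0.1, 0],
    [1.8, 0.07, 0],
    [1, 0, 0],
    [0, 0, 0],
    [0, 0, 1],
    [0, 0, 1.5],
    [0, 0, 1],
    [0, 0, 0.5],
    [0, 0, 0]
  ],
  "gripper": [3, 3, 3, 3, 3, 3, 3, 3, 3, 3]
}}

```text
time_s: 26.65
tool_pos: [0.5269, -0.168, 0.1662]
tool_rot: [-179.9, -0.1, 90.0]
force: [-0.7, -0.0, -0.1]
grip_width: 0.0356
grasp_force: 20.0
```

```bash
python3 - <<'E'
from h import *
cam('side');s=cam('side');p=cam('wrist');o=telemetry.get_obs();t=o['tool_pos'];print(t,o['tool_rot'],o['force'],o['grip_width'])
for n in('side','wrist'):
  q=s if n=='side' else p
  print(n,'collar',fit(q,t[:2],[(t[2]+.0143,.028)],rows=250 if n=='wrist' else None),'lip',fit(q,(.5275,-.168),[(.13,.029)],rows=255 if n=='wrist' else None))
th=np.array([np.pi/2])
for y in (-.171,-.168,-.165): print(y,'far rows lip,bore,collartop,collarbot',[proj(p,[[.5275,y+r,z]])[0].round(1).tolist() for z,r in((.13,.029),(.13,.023),(t[2]+.0143,.028),(t[2]+.0083,.028),(.08,.038))])
g=cv2.GaussianBlur(p['pixels'],(0,0),.7).astype(int)
print('col316 rows120-230 R:',g[130:245,314:319,0].mean(1).round().astype(int).tolist())
E
```

```text
[ 0.52813266 -0.16804702  0.16808316] [1.79965033e+02 1.14669215e-02 9.00491686e+01] [ 0.64078921 -0.21507162 -0.93920115] 0.03518500297156695
side collar (array([44.4914,  0.5296, -0.162 ]), array([ 0.5293, -0.1619]), array([0.0005, 0.0003])) lip (array([42.7604,  0.531 , -0.171 ]), array([ 0.5306, -0.1709]), array([0.0007, 0.0003]))
wrist collar (array([54.576 ,  0.5271, -0.167 ]), array([ 0.5273, -0.1665]), array([0.0005, 0.0008])) lip (array([25.9417,  0.5275, -0.1685]), array([ 0.5279, -0.1657]), array([0.0009, 0.0039]))
-0.171 far rows lip,bore,collartop,collarbot [[314.9, 180.9], [314.9, 189.6], [315.0, 206.9], [315.0, 203.4], [314.8, 155.2]]
-0.168 far rows lip,bore,collartop,collarbot [[314.9, 176.6], [314.9, 185.3], [315.0, 201.4], [315.0, 198.1], [314.8, 151.5]]
-0.165 far rows lip,bore,collartop,collarbot [[314.9, 172.2], [314.9, 180.9], [315.0, 195.9], [315.0, 192.7], [314.8, 147.7]]
col316 rows120-230 R: [187, 188, 188, 188, 187, 188, 188, 188, 188, 183, 167, 140, 120, 119, 131, 144, 150, 152, 151, 151, 151, 151, 153, 155, 157, 158, 159, 159, 160, 160, 160, 160, 159, 160, 160, 161, 161, 160, 158, 154, 152, 151, 150, 150, 150, 150, 151, 156, 161, 163, 163, 163, 163, 163, 163, 162, 163, 165, 166, 165, 165, 165, 163, 154, 137, 120, 111, 109, 114, 128, 142, 148, 150, 151, 150, 151, 151, 152, 153, 151, 149, 149, 149, 149, 148, 148, 148, 148, 148, 148, 147, 146, 140, 128, 115, 106, 102, 101, 101, 101, 102, 102, 102, 102, 104, 104, 104, 104, 104, 104, 104, 104, 108, 119, 131]
```

Request:
{"fn": "drive_tool", "kwargs": {
  "angular": [
    [0, 0, 0],
    [0, 0, 0],
    [0, 0, 0],
    [0, 0, 0],
    [0, 0, 0],
    [0, 0, 0]
  ],
  "delta_pos": [
    [0, 0, 0.4],
    [0, 0, 0.4],
    [0, 0, 0.3],
    [0, 0, 0.3],
    [0, 0, 0.3],
    [0, 0, 0]
  ],
  "gripper": [3, 3, 3, 3, 3, 3]
}}

```text
time_s: 27.4
tool_pos: [0.5275, -0.1678, 0.1502]
tool_rot: [-180.0, -0.0, 90.1]
force: [-0.3, 0.1, -1.2]
grip_width: 0.0355
grasp_force: 20.0
```

The plug is inside the mouth with no contact. I'll go on in small steps.

Request:
{"fn": "drive_tool", "kwargs": {
  "angular": [
    [0, 0, 0],
    [0, 0, 0],
    [0, 0, 0],
    [0, 0, 0],
    [0, 0, 0]
  ],
  "delta_pos": [
    [0, 0, 0.25],
    [0, 0, 0.25],
    [0, 0, 0.25],
    [0, 0, 0.25],
    [0, 0, 0]
  ],
  "gripper": [3, 3, 3, 3, 3]
}}

```text
time_s: 27.9
tool_pos: [0.5275, -0.1678, 0.1402]
tool_rot: [-180.0, -0.0, 90.1]
force: [-0.3, -0.6, -1.6]
grip_width: 0.0356
grasp_force: 20.0
```

Request:
{"fn": "drive_tool", "kwargs": {
  "angular": [
    [0, 0, 0],
    [0, 0, 0],
    [0, 0, 0],
    [0, 0, 0],
    [0, 0, 0]
  ],
  "delta_pos": [
    [0, 0, 0.2],
    [0, 0, 0.2],
    [0, 0, 0.1],
    [0, 0, 0.1],
    [0, 0, 0]
  ],
  "gripper": [3, 3, 3, 3, 3]
}}

```text
time_s: 28.4
tool_pos: [0.5277, -0.1679, 0.1346]
tool_rot: [-180.0, 0.0, 90.1]
force: [-0.8, -0.5, -1.3]
grip_width: 0.0355
grasp_force: 20.0
```

Request:
{"fn": "drive_tool", "kwargs": {
  "angular": [
    [0, 0, 0],
    [0, 0, 0],
    [0, 0, 0],
    [0, 0, 0],
    [0, 0, 0]
  ],
  "delta_pos": [
    [0, 0, 0.15],
    [0, 0, 0.15],
    [0, 0, 0.1],
    [0, 0, 0.1],
    [0, 0, 0]
  ],
  "gripper": [3, 3, 3, 3, 3]
}}

```text
time_s: 28.9
tool_pos: [0.5277, -0.1679, 0.1296]
tool_rot: [-180.0, -0.0, 90.1]
force: [0.8, 0.4, -1.2]
grip_width: 0.0352
grasp_force: 20.0
```

Request:
{"fn": "drive_tool", "kwargs": {
  "angular": [
    [0, 0, 0],
    [0, 0, 0],
    [0, 0, 0],
    [0, 0, 0]
  ],
  "delta_pos": [
    [0, 0, 0.1],
    [0, 0, 0.1],
    [0, 0, 0.1],
    [0, 0, 0]
  ],
  "gripper": [3, 3, 3, 3]
}}

```text
time_s: 29.3
tool_pos: [0.5277, -0.1679, 0.1266]
tool_rot: [-180.0, 0.0, 90.1]
force: [0.9, -0.1, -1.6]
grip_width: 0.0351
grasp_force: 20.0
```

Request:
{"fn": "drive_tool", "kwargs": {
  "angular": [
    [0, 0, 0],
    [0, 0, 0],
    [0, 0, 0],
    [0, 0, 0]
  ],
  "delta_pos": [
    [0, 0, 0.1],
    [0, 0, 0.1],
    [0, 0, 0.1],
    [0, 0, 0]
  ],
  "gripper": [3, 3, 3, 3]
}}

```text
time_s: 29.7
tool_pos: [0.5277, -0.1679, 0.1236]
tool_rot: [-180.0, 0.0, 90.1]
force: [-0.9, -0.4, -0.9]
grip_width: 0.0355
grasp_force: 20.0
```

Request:
{"fn": "drive_tool", "kwargs": {
  "angular": [
    [0, 0, 0],
    [0, 0, 0],
    [0, 0, 0],
    [0, 0, 0]
  ],
  "delta_pos": [
    [0, 0, 0.05],
    [0, 0, 0.05],
    [0, 0, 0.05],
    [0, 0, 0]
  ],
  "gripper": [3, 3, 3, 3]
}}

```text
time_s: 30.1
tool_pos: [0.5278, -0.1679, 0.1222]
tool_rot: [180.0, 0.0, 90.1]
force: [-0.0, 0.4, -0.7]
grip_width: 0.0353
grasp_force: 20.0
```

Request:
{"fn": "drive_tool", "kwargs": {
  "angular": [
    [0, 0, 0],
    [0, 0, 0],
    [0, 0, 0]
  ],
  "delta_pos": [
    [0, 0, 0.05],
    [0, 0, 0.05],
    [0, 0, 0]
  ],
  "gripper": [3, 3, 3]
}}

```text
time_s: 30.4
tool_pos: [0.5279, -0.168, 0.1217]
tool_rot: [180.0, 0.0, 90.1]
force: [-0.9, -0.3, 3.8]
grip_width: 0.0356
grasp_force: 20.0
```

Request:
{"fn": "drive_tool", "kwargs": {
  "angular": [
    [0, 0, 0],
    [0, 0, 0],
    [0, 0, 0]
  ],
  "delta_pos": [
    [0, 0, 0.05],
    [0, 0, 0.05],
    [0, 0, 0]
  ],
  "gripper": [3, 3, 3]
}}

```text
time_s: 30.7
tool_pos: [0.528, -0.168, 0.1216]
tool_rot: [180.0, 0.0, 90.1]
force: [-2.9, 0.1, 7.5]
grip_width: 0.0357
grasp_force: 20.0
```

The stopper seated at exactly the expected height. I'll release and retreat.

Request:
{"fn": "drive_tool", "kwargs": {
  "angular": [
    [0, 0, 0],
    [0, 0, 0],
    [0, 0, 0],
    [0, 0, 0],
    [0, 0, 0],
    [0, 0, 0],
    [0, 0, 0],
    [0, 0, 0],
    [0, 0, 0],
    [0, 0, 0],
    [0, 0, 0],
    [0, 0, 0],
    [0, 0, 0],
    [0, 0, 0],
    [0, 0, 0]
  ],
  "delta_pos": [
    [0, 0, -0.05],
    [0, 0, 0],
    [0, 0, 0],
    [0, 0, 0],
    [0, 0, 0],
    [0, 0, 0],
    [0, 0, -0.5],
    [0, 0, -1],
    [0, 0, -2],
    [0, 0, -2.5],
    [0, 0, -2.5],
    [0, 0, -2],
    [0, 0, -1],
    [0, 0, 0],
    [0, 0, 0]
  ],
  "gripper": [3.4, 3.6, 3.8, 4.2, 5, 6, 7, 7, 7, 7, 7, 7, 7, 7, 7]
}}

```text
time_s: 32.2
tool_pos: [0.5275, -0.1678, 0.2352]
tool_rot: [-180.0, -0.0, 90.1]
force: [-0.1, 0.0, -0.1]
grip_width: 0.0703
grasp_force: 0.0
```

Request:
{"fn": "drive_tool", "kwargs": {
  "angular": [
    [0, 0, 0],
    [0, 0, 0],
    [0, 0, 0],
    [0, 0, 0],
    [0, 0, 0],
    [0, 0, 0],
    [0, 0, 0]
  ],
  "delta_pos": [
    [-1.5, 0, 0],
    [-2.5, 0, 0],
    [-2.5, 0, 0],
    [-2, 0, 0],
    [-1, 0, 0],
    [0, 0, 0],
    [0, 0, 0]
  ],
  "gripper": [7, 7, 7, 7, 7, 7, 7]
}}

```text
time_s: 32.9
tool_pos: [0.5281, -0.2618, 0.2355]
tool_rot: [-180.0, -0.1, 90.1]
force: [0.2, 0.5, 0.2]
grip_width: 0.0698
grasp_force: 0.0
```

```bash
python3 - <<'E'
from h import *
cam('side');s=cam('side','s9.png');t=cam('top','t9.png');p=cam('wrist','w9.png');o=telemetry.get_obs();print(o['tool_pos'],o['grip_width'],o['force'])
print('funnel',fit(s,(.534,.18),[(.161,.030)],span=.006))
print('clear base',fit(s,(.533,.1795),[(0,.038)]),'amber base',fit(s,(.53,-.1685),[(0,.038)]))
print('collar side',fit(s,(.528,-.168),[(.136,.028)]),'wrist',fit(p,(.528,-.168),[(.136,.028)]),'w if tall',fit(p,(.528,-.168),[(.146,.028)]))
for n,q in(('s',s),('t',t)):
  for k in('funnel','stopper','amber_jar','clear_jar','brush','tweezers'):
    for d in models.cut_out(q,k)[:5]:
      r,c=np.where(d['pixels']);print(n,k,d['centre'],round(d['p'],2),c.min(),c.max(),r.min(),r.max())
print(proj(s,[[.528,-.168,.172],[.528,-.168,.136]]),proj(t,[[.528,-.168,.172]]))
E
```

```text
[ 0.52826365 -0.26154509  0.23595169] 0.07032750282132356 [ 0.26930606 -0.13447775  0.424968  ]
funnel (array([56.7916,  0.5345,  0.1795]), array([0.5342, 0.1797]), array([0.0003, 0.0006]))
clear base (array([43.1965,  0.533 ,  0.1745]), array([0.5329, 0.1746]), array([0.0004, 0.0005])) amber base (array([50.1445,  0.5295, -0.168 ]), array([ 0.5293, -0.1682]), array([0.0006, 0.0003]))
collar side (array([45.3262,  0.529 , -0.1615]), array([ 0.5289, -0.1619]), array([0.0003, 0.0005])) wrist (array([48.3531,  0.5275, -0.167 ]), array([ 0.5271, -0.167 ]), array([0.0006, 0.0004])) w if tall (array([50.3806,  0.526 , -0.1685]), array([ 0.5264, -0.1685]), array([0.0011, 0.0004]))
s funnel [317.2, 235.6] 0.83 306 332 223 248
s stopper [385.7, 201.6] 0.96 374 394 190 216
s stopper [381.8, 245.1] 0.63 368 388 230 257
s stopper [338.9, 140.7] 0.55 332 350 128 148
s amber_jar [340.4, 164.0] 0.86 327 352 148 180
s clear_jar [316.4, 264.3] 0.89 303 333 244 282
s brush [323.0, 357.1] 0.71 305 355 326 384
s tweezers [248.6, 187.3] 0.62 230 269 187 192
t funnel [258.0, 213.4] 0.84 249 269 205 223
t stopper [301.0, 181.0] 0.79 291 306 174 191
t stopper [326.1, 259.0] 0.69 321 336 253 270
t stopper [371.6, 219.5] 0.61 362 378 209 226
t stopper [286.0, 261.7] 0.59 278 294 250 266
t amber_jar [356.7, 225.6] 0.68 355 374 208 230
t clear_jar [271.4, 212.6] 0.61 258 275 203 225
t brush [205.0, 230.5] 0.65 185 223 219 247
t tweezers [328.9, 136.7] 0.42 330 333 130 154
[[341.77328642 131.04438051]
 [341.01473064 140.76514228]] [[372.00299138 217.998087  ]]
```

```bash
python3 -c "
from h import *
print(env.sign_off())"
```

```text
the job is handed in; nothing more can be done
None
```

The funnel sits upright in the clear jar, the amber stopper is home in the amber jar, both jars are where they stood, and the brush and tweezers were not touched; the job took about 33 s, and the fingertips were about 32 mm further back than `env.finger_overhang` implies, so the first grasp closed on air and I allowed for it after that.

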